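# Unlatch the blue-lidded ski tuning box

## Robot

A 6-joint arm with a two-finger parallel gripper is mounted at the origin on the work surface. World frame = base frame: x ahead of the robot, y to its left, z up, the work surface at z = 0. Lengths are in m, angles in rad, forces in N, time in s.
With the tool pointing down it reaches from about 0.375 to 0.925 m from the base axis. Payload 5.7 kg.
Tool frame: the origin (TCP) lies between the finger pads; the fingertips stand 11 mm ahead of it and the grasp point (between the pads) lies 8 mm behind it; z points along the fingers, y is the line along which they close (so a half turn about z gives the same grasp; the last joint's range is limited). The gripper opens to 85 mm and grips with 20 to 120 N. Pads are 22 mm wide; open, the fingers measure 114 mm over their backs; the gripper's body (76 mm by 85 mm) begins 54 mm behind the grasp point. The pads swing forward as they close: fully open they stand 13 mm farther back than shut.
Start: joints at [1.068, 0.359, 1.51, -0, 1.272, -0.115], TCP at [0.227, 0.555, 0.242] pointing down, gripper open.
Joint ranges: [-2.97, 2.97], [-1.01, 2.36], [0.21, 2.38], [-0.96, 4.11], [0.2, 2.71], [-2.98, 2.98]. Speed limits (rad/s): [2.39, 2.39, 3.14, 3.14, 3.14, 3.14].

## Interface

Orientations are given as a 3x3 rotation matrix whose columns are the frame's x, y, z axes.
In Python, from cell import bot gives the robot as it stands.
- The arm moves only by the tool jog_arm, never from a script. Its argument "series" is a list that holds one entry, the list of rows, each a list of 7 numbers: the opening, from 0 (shut) to 1 (fully open), then the shift along the tool's x, y, z normalised to -1 to 1, where 1 is 0.025 m, then the turn, a rotation vector about the tool's x, y, z normalised to -1 to 1, where 1 is 0.1 rad. In form: [[[fingers, x, y, z, wx, wy, wz], ...]]. A call has 1 to 8 rows; each row shifts and turns the commanded pose from where the row before left it, along the tool's axes as they then stand; what a row does not reach is not made up. A row lasts 1/12 s, in which the tool goes at most 41.7 mm and 7.16 degrees, less where a joint would pass 70% of its speed; a pose out of reach is approached as far as the arm can. A call with a number of a shift or a turn outside -1 to 1 is refused whole. A call with a gripper value outside its range is refused whole. The fingers move at their own pace and stop on an object; the grip force is fixed at half the most. Time passes only in rows, so rows that do not move let the fingers close. It gives the time, the measured TCP pose, the force, the opening and the grip force at its end, in the units of the state.
- bot.get_state(): the state, without advancing time (a new reading comes with each control period).
- bot.read_camera(name): name is "side" or "top" or "wrist"; returns a dict with "img" (480x640x3 uint8, blue, green, red), "fov_y" (degrees; the focal length in pixels is half the picture's height over the tangent of half this angle, whatever the lens; pixels are square), "cx", "cy" (the principal point, pixels), "pose" (4x4, takes a point from camera to world coordinates); the wrist camera has in their place "mount" (4x4, takes a point from camera to tool coordinates, whose origin is the TCP and whose axes are the flange's). Camera axes: x right, y up, looking along -z (the intrinsics and any distortion apply to the point x, -y, -z); pixel columns grow to the right and rows downward; lengths in m; the calibration is good to about 2 mm. A picture is of the moment at which its call begins: read the wrist's pose just before it. There is no depth.
- bot.hand_in(): hands the job in; it is judged then, once.
The state is a dict: "clock": time; "joint_positions": joint angles; "qd": joint speeds; "joint_torque": joint torques, N m; "position": TCP position; "eef_rot": TCP orientation; "contact_force": force on the tool from outside, world axes, zero at the start; "torque": the same for the moment, N m; "gripper_width": opening from 0.0 (shut) to 1.0 (fully open); "grasp_force": force on a finger pad.
Only numpy, scipy, OpenCV 4.12 (cv2) and the standard library are available. Lean on these libraries where they do the work, as an engineer would, in place of code of your own. Each camera call takes 0.05 s, during which the arm holds its last target. There are 200 camera calls.

## Task

Unlatch the box with the blue lid: first pull its red keeper all the way out towards the front of the box so that it no longer stands behind the bolt, then draw the bolt by its yellow tab all the way back out of the steel eye. Leave both drawn back, let go, and do not touch the box with the green lid.

Things in the scene. Friction and masses are not known exactly. Their poses are not given: they have to be found in the camera images.
- blue_box: Grey box with blue lid, fixed; 170 (x) by 260 (y) mm, flat lid top 125 mm above the bench. Origin: centre of underside. x points from its front (two black finger grips, robot side) to its back, y left, z up; yaw within 25 deg. Two slides with friction (about 3 N) stay where left; bars reach 13 mm above the lid, their upright tabs from 13 to 52 mm above it. A 32 mm high steel eye at x +35, y +90 to +112.
- blue_keeper (a joint): Pull of the blue box's keeper towards the box front (-x), m: 0 in, 0.040 fully out (stop); starts 0 to 0.008. Dark bar 20 mm wide along x, lying across the bolt's tail; below about 0.021 it blocks the bolt. Red tab 16 (x) by 24 (y) mm, centred at box x -30, y -37 mm at value 0.
- blue_bolt (a joint): Draw of the blue box's bolt out of the eye, along box -y, m: 0 shut, 0.045 fully drawn (stop); starts 0 to 0.003; stops at about 0.004 while the keeper is in; tip leaves the eye at about 0.015. Steel bar 12 mm square along y. Yellow tab 24 (x) by 16 (y) mm, centred at box x +35, y +40 mm at value 0.
- green_box: Bystander, not to be touched: the same box with a green lid, same slides, tabs, origin and axes, on the other side (left or right) of the bench from the blue one.

How it is judged:
On the way, in this order (a step that is already met when the one before it is completed fails the run):
1. the red keeper of the blue box is pulled out (more than 30 of its 40 mm) while the bolt is still in the eye (drawn less than 12 mm) (value of joint blue_keeper above 0.03 m and value of joint blue_bolt below 0.012 m), for 0.2 s.
2. the bolt of the blue box is drawn back (more than 35 of its 45 mm) (value of joint blue_bolt above 0.035 m), for 0.2 s.
At the end, for the whole second after the job is handed in: The blue box's keeper stands more than 30 mm out (of 40) and its bolt is drawn more than 35 mm (of 45), both at rest (value of joint blue_keeper above 0.03 m and value of joint blue_bolt above 0.035 m and velocity of joint blue_keeper between -0.01 and 0.01 m/s and velocity of joint blue_bolt between -0.01 and 0.01 m/s); the robot touches nothing.
It fails at once if the gripper or the arm presses on the green-lidded box (more than 3 N) (contact force between any of the fingers, the arm and green_box above 3 N).
It also fails if it takes over 45 s, if anything falls off the work surface, if the arm or the gripper's body presses on something with over 40 N, if the wrist force passes 120 N, or if a joint passes its speed limit or range.

## Working session

There is one attempt and no reset: what is moved stays moved. The work goes in short steps, Python scripts to look and compute and a tool call to move; the robot and the scene stay as the last step left them, time stands still between calls to the robot, and variables do not carry over. Pictures are saved under pics/ and viewed, at most 10 in all, crops included, and the job is handed in when it is done.

Besides the shell and the picture viewer there is one more tool, called after ">>>" as name(argument=value, ...) on one line, values as JSON. jog_arm: Moves the arm, as the interface text tells. Scaled input: -1 to 1 covers 0.025 m each way for a shift and 0.1 rad each way for a turn. Its arguments: {"type":"object","properties":{"series":{"type":"array","items":{"type":"array","items":{"type":"array","items":{"type":"number","minimum":-1,"maximum":1}}}}},"required":["series"]}

```bash
mkdir -p pics; python3 - <<'E'
from cell import bot
import cv2,numpy as np
for n in("top","side"):
    c=bot.read_camera(n); cv2.imwrite(f"pics/{n}1.png",c["img"]); print(n,{k:(np.round(v,4).tolist() if k=="pose" else v) for k,v in c.items() if k!="img"})
s=bot.get_state();print(s)
E
```

```text
top {'fov_y': 53.18308108884055, 'cx': 316.3302096667872, 'cy': 244.2596020351143, 'pose': [[0.0184, 0.9928, -0.1184, 0.4579], [-0.9997, 0.02, 0.0124, -0.011], [0.0146, 0.1181, 0.9929, 0.9982], [0.0, 0.0, 0.0, 1.0]]}
side {'fov_y': 56.34703847098848, 'cx': 326.2484337058862, 'cy': 237.0337573592159, 'pose': [[0.2017, -0.8806, 0.4288, 0.9324], [0.9794, 0.1788, -0.0935, -0.0864], [0.0056, 0.4388, 0.8986, 0.8986], [0.0, 0.0, 0.0, 1.0]]}
{'clock': 0.1, 'joint_positions': array([ 1.06792404e+00,  3.59444847e-01,  1.51133902e+00,  2.75986121e-05,
        1.27249944e+00, -1.15098556e-01]), 'qd': array([ 0.00112572, -0.00117418, -0.00296372,  0.00030485, -0.00085386,
       -0.00081077]), 'joint_torque': array([ 7.13177560e-04, -5.28650737e+01, -2.79350138e+01, -8.27983877e-05,
        4.96060238e-03,  2.52741891e-06]), 'position': array([0.22658307, 0.55492325, 0.24152492]), 'eef_rot': array([[-9.25750001e-01,  3.78135206e-01, -8.37912296e-04],
       [ 3.78136070e-01,  9.25748862e-01, -1.46863577e-03],
       [ 2.20353467e-04, -1.67643442e-03, -9.99998571e-01]]), 'contact_force': array([ 0.39421766, -0.54766111, -1.00542708]), 'torque': array([ 0.00993321, -0.01007453,  0.02517133]), 'grasp_force': 0.0, 'gripper_width': 1.0022239097701946}
```

View pics/top1.png

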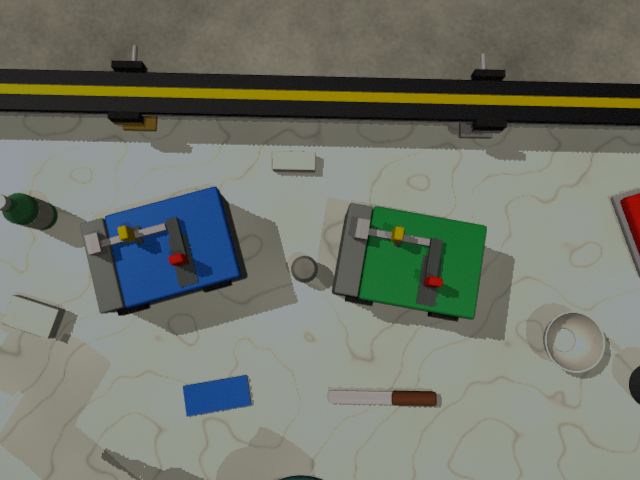

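The top view shows the blue box on the left (about 170,250), with its yellow tab at (126,233) and red tab at (178,259). The green box is to the right, around (415,260). Next I'll measure the lid and tabs from both cameras.

```bash
cat > h.py <<'E'
import cv2,numpy as np
from scipy.optimize import least_squares
def K(c):
    f=240/np.tan(np.radians(c["fov_y"])/2); return np.array([[f,0,c["cx"]],[0,f,c["cy"]],[0,0,1]])
def proj(c,P,pose=None):
    T=c["pose"] if pose is None else pose
    p=(np.asarray(P)-T[:3,3])@T[:3,:3]*[1,-1,-1]
    q=p@K(c).T; return q[:,:2]/q[:,2:]
def unproj(c,uv,z):
    T=c["pose"]; uv=np.asarray(uv,float).reshape(-1,2)
    d=np.c_[uv,np.ones(len(uv))]@np.linalg.inv(K(c)).T*[1,-1,-1]@T[:3,:3].T
    return (T[:3,3]+d*((z-T[2,3])/d[:,2:]))[:,:2]
def mask(img,col):
    h=cv2.cvtColor(img,cv2.COLOR_BGR2HSV); H,S,V=cv2.split(h)
    r={"red":(H<7)|(H>173),"yellow":(H>22)&(H<33),"blue":(H>100)&(H<125)}[col]
    return (r&(S>150)&(V>60)).astype(np.uint8)
def comps(m,amin=60):
    n,l,st,ce=cv2.connectedComponentsWithStats(m)
    return [(st[i,4],ce[i],(l==i).astype(np.uint8)) for i in range(1,n) if st[i,4]>amin]
def tabhull(c,x,y,yaw,hx,hy):
    R=np.array([[np.cos(yaw),-np.sin(yaw)],[np.sin(yaw),np.cos(yaw)]])
    P=[[*(R@[a*hx,b*hy]+[x,y]),z] for a in(-1,1) for b in(-1,1) for z in(.138,.177)]
    h=cv2.convexHull(proj(c,P).astype(np.float32)); m=cv2.moments(h)
    return np.array([m["m10"],m["m01"]])/m["m00"]
E
python3 - <<'E'
from h import *; from cell import bot
C={n:bot.read_camera(n) for n in("top","side")}
c=C["top"]; b=max(comps(mask(c["img"],"blue")),key=lambda t:t[0])
ct=max(cv2.findContours(b[2],0,2)[0],key=cv2.contourArea)
r=cv2.minAreaRect((unproj(c,ct,.125)*1000).astype(np.float32)); print("lid",r, cv2.boxPoints(r).tolist())
for col in("red","yellow"):
    for n in C: print(col,n,[(a,ce.round(1).tolist()) for a,ce,_ in comps(mask(C[n]["img"],col))])
E
```

```text
lid ((553.7857666015625, 242.64295959472656), (173.7981414794922, 213.1282196044922), 16.781068801879883) [[439.820556640625, 319.5799255371094], [501.35400390625, 115.52777099609375], [667.7509765625, 165.70599365234375], [606.217529296875, 369.7581481933594]]
red top [(np.int32(634), [632.7, 215.8]), (np.int32(121), [175.6, 258.4]), (np.int32(159), [432.8, 280.9])]
red side [(np.int32(617), [624.0, 143.2]), (np.int32(108), [439.2, 190.1]), (np.int32(217), [203.1, 218.7])]
yellow top [(np.int32(6832), [318.5, 95.4]), (np.int32(119), [122.9, 232.6]), (np.int32(153), [397.3, 233.5])]
yellow side [(np.int32(73), [240.8, 247.8]), (np.int32(8429), [316.7, 411.7])]
```

View pics/side1.png

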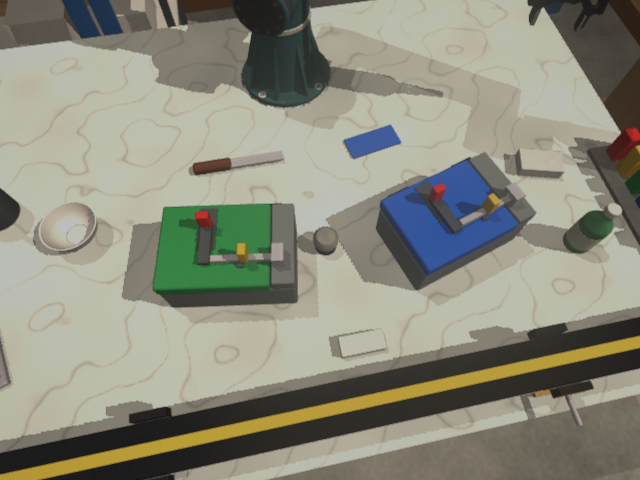

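The side view shows the blue box at about (455,215), with its red tab at (438,193) and yellow tab at (492,203). Nothing hides the tabs. Next I'll fit the tab positions, using looser colour masks near these pixels.

```bash
python3 - <<'E'
from h import *; from cell import bot
C={n:bot.read_camera(n) for n in("top","side")}
yaw=np.radians(16.8); R=np.array([[np.cos(yaw),-np.sin(yaw)],[np.sin(yaw),np.cos(yaw)]])
near={"red":{"top":(177,259),"side":(438,193)},"yellow":{"top":(125,233),"side":(492,203)}}
O=np.array([.547,.265])
for col,hx,hy in(("red",.008,.012),("yellow",.012,.008)):
    m={}
    for n,c in C.items():
        H,S,V=cv2.split(cv2.cvtColor(c["img"],cv2.COLOR_BGR2HSV))
        k=(((H<9)|(H>170)) if col=="red" else (H>15)&(H<36))&(S>100)&(V>40)
        g=[t for t in comps(k.astype(np.uint8),30) if np.hypot(*(t[1]-near[col][n]))<12]
        g=max(g,key=lambda t:t[0]); m[n]=g[1]; print(col,n,g[0],g[1])
    for ns in(("top",),("side",),("top","side")):
        f=lambda p:np.concatenate([tabhull(C[n],p[0],p[1],yaw,hx,hy)-m[n] for n in ns])
        s=least_squares(f,O,x_scale=.01,diff_step=1e-3); print(ns,s.x.round(4),"res",s.fun.round(2),"box",(R.T@(s.x-O)).round(4))
s=bot.get_state(); print(s["clock"])
w=bot.read_camera("wrist"); print(w["mount"].round(3).tolist(),w["fov_y"])
E
```

```text
red top 193 [177.95336788 259.10880829]
red side 192 [436.984375 192.21875 ]
('top',) [0.5269 0.22  ] res [-0.  0.] box [-0.0322 -0.0372]
('side',) [0.5272 0.2202] res [ 0. -0.] box [-0.0319 -0.0372]
('top', 'side') [0.5271 0.2201] res [-0.05 -0.07 -0.07 -0.07] box [-0.032  -0.0372]
yellow top 221 [126.06334842 233.60633484]
yellow side 218 [490.89449541 202.65137615]
('top',) [0.5701 0.3134] res [-0. -0.] box [0.0361 0.0396]
('side',) [0.5701 0.3144] res [-0.  0.] box [0.0364 0.0406]
('top', 'side') [0.5702 0.3138] res [-0.25 -0.05 -0.27  0.08] box [0.0363 0.04  ]
0.3
[[-0.001, 0.963, 0.268, 0.066], [1.0, 0.001, 0.001, 0.001], [0.0, 0.268, -0.963, -0.131], [0.0, 0.0, 0.0, 1.0]] 68.24359043102693
```

>>> jog_arm(series=[[[0.5, 0, 0, 0, 0, 0, -0.973], [0.5, 0, 0, 0, 0, 0, -0.973], [0.5, 0, 0, 0, 0, 0, -0.973], [0.5, 0, 0, 0, 0, 0, -0.973], [0.5, 0, 0, 0, 0, 0, -0.973], [0.5, 0, 0, 0, 0, 0, -0.973], [0.5, 0, 0, 0, 0, 0, -0.973], [0.5, -0.4, -0.9, 0, 0, 0, 0]]])

```text
clock: 1.02
position: [0.2413, 0.5391, 0.2423]
eef_rot: [[-0.955, -0.296, -0.001], [-0.296, 0.955, 0.002], [0.0, 0.003, -1.0]]
contact_force: [0.9, 0.2, 0.2]
gripper_width: 0.501
grasp_force: 0.0
```

>>> jog_arm(series=[[[0.5, -0.4, -0.9, 0, 0, 0, 0], [0.5, -0.4, -0.9, 0, 0, 0, 0], [0.5, -0.4, -0.9, 0, 0, 0, 0], [0.5, -0.4, -0.9, 0, 0, 0, 0], [0.5, -0.4, -0.9, 0, 0, 0, 0], [0.5, -0.4, -0.9, 0, 0, 0, 0], [0.5, -0.4, -0.9, 0, 0, 0, 0], [0.5, -0.4, -0.9, 0, 0, 0, 0]]])

```text
clock: 1.68
position: [0.3722, 0.3866, 0.2424]
eef_rot: [[-0.957, -0.289, 0.0], [-0.289, 0.957, 0.0], [-0.0, 0.0, -1.0]]
contact_force: [0.4, 0.9, -0.4]
gripper_width: 0.5
grasp_force: 0.0
```

>>> jog_arm(series=[[[0.5, -0.4, -0.9, 0, 0, 0, 0], [0.5, -0.4, -0.9, 0, 0, 0, 0], [0.5, -0.4, -0.9, 0, 0, 0, 0], [0.5, -0.4, -0.9, 0, 0, 0, 0], [0.5, -0.4, -0.9, 0, 0, 0, 0], [0.5, -0.4, -0.9, 0, 0, 0, 0], [0.5, 0, 0, 0, 0, 0, 0], [0.5, 0, 0, 0, 0, 0, 0]]])

```text
clock: 2.35
position: [0.4687, 0.275, 0.2423]
eef_rot: [[-0.958, -0.287, -0.0], [-0.287, 0.958, 0.0], [0.0, 0.0, -1.0]]
contact_force: [-0.7, -0.5, 0.2]
gripper_width: 0.503
grasp_force: 0.0
```

```bash
cat > st.py <<'E'
from h import *; from cell import bot
s=bot.get_state(); p=s["position"];R=s["eef_rot"]
print("t",s["clock"],"p",p.round(4),"yaw_y",np.degrees(np.arctan2(R[1,1],R[0,1])).round(2),"z",R[:,2].round(4),"g",s["gripper_width"],s["grasp_force"],"F",s["contact_force"].round(1))
for n,t in(("red",[.527,.220,.157]),("yellow",[.570,.3138,.157])): print(n,"tool-axis rows",(R.T@(np.array(t)-p)/.025).round(2))
E
python3 st.py; python3 - <<'E'
from cell import bot
import cv2; cv2.imwrite("pics/w1.png",bot.read_camera("wrist")["img"])
E
```

```text
t 2.35 p [0.4687 0.275  0.2423] yaw_y 106.66 z [-1.e-04  1.e-04 -1.e+00] g 0.5033926297544518 0.0 F [-0.7 -0.5  0.2]
red tool-axis rows [-1.6  -2.77  3.41]
yellow tool-axis rows [-4.33  0.33  3.41]
```

View pics/w1.png

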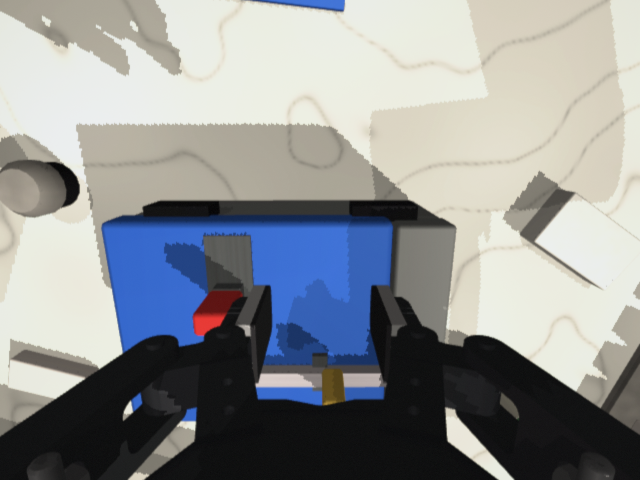

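The wrist view shows the lid edges parallel to the image, so the yaw is right. The red tab is at (215,310), matching the computed offset. Next I'll move above it, descend and close.

>>> jog_arm(series=[[[0.5, -0.4, -0.7, 0, 0, 0, 0], [0.5, -0.4, -0.7, 0, 0, 0, 0], [0.5, -0.4, -0.7, 0, 0, 0, 0], [0.5, -0.4, -0.67, 0, 0, 0, 0], [0.5, 0, 0, 0, 0, 0, 0], [0.5, 0, 0, 0.6, 0, 0, 0], [0.5, 0, 0, 0.6, 0, 0, 0], [0.5, 0, 0, 0, 0, 0, 0]]])

```text
clock: 3.07
position: [0.5234, 0.2216, 0.2097]
eef_rot: [[-0.957, -0.29, -0.005], [-0.29, 0.957, -0.001], [0.006, 0.001, -1.0]]
contact_force: [-1.0, 0.4, -0.7]
gripper_width: 0.496
grasp_force: 0.0
```

>>> jog_arm(series=[[[0.5, 0, 0, 0.5, 0, 0, 0], [0.5, 0, 0, 0.5, 0, 0, 0], [0.5, 0, 0, 0.5, 0, 0, 0], [0.5, 0, 0, 0.5, 0, 0, 0], [0.5, 0, 0, 0.2, 0, 0, 0], [0.5, 0, 0, 0, 0, 0, 0], [0.5, 0, 0, 0, 0, 0, 0]]])

```text
clock: 3.65
position: [0.5261, 0.2216, 0.1578]
eef_rot: [[-0.957, -0.29, -0.0], [-0.29, 0.957, 0.0], [0.0, 0.0, -1.0]]
contact_force: [0.2, -0.6, 0.2]
gripper_width: 0.497
grasp_force: 0.0
```

```bash
python3 st.py
```

```text
t 3.65 p [0.5261 0.2216 0.1578] yaw_y 106.85 z [-2.e-04  0.e+00 -1.e+00] g 0.4970789864832972 0.0 F [ 0.2 -0.6  0.2]
red tool-axis rows [-0.02 -0.07  0.03]
yellow tool-axis rows [-2.75  3.02  0.03]
```

>>> jog_arm(series=[[[0, 0, 0, 0, 0, 0, 0], [0, 0, 0, 0, 0, 0, 0], [0, 0, 0, 0, 0, 0, 0], [0, 0, 0, 0, 0, 0, 0], [0, 0, 0, 0, 0, 0, 0], [0, 0, 0, 0, 0, 0, 0], [0, 0, 0, 0, 0, 0, 0]]])

```text
clock: 4.23
position: [0.5269, 0.2214, 0.1584]
eef_rot: [[-0.957, -0.289, 0.001], [-0.289, 0.957, 0.001], [-0.002, 0.0, -1.0]]
contact_force: [-1.7, 1.6, 6.2]
gripper_width: 0.271
grasp_force: 59.2
```

>>> jog_arm(series=[[[0, 0.25, 0, 0, 0, 0, 0], [0, 0.25, 0, 0, 0, 0, 0], [0, 0.25, 0, 0, 0, 0, 0], [0, 0.25, 0, 0, 0, 0, 0], [0, 0.25, 0, 0, 0, 0, 0], [0, 0.25, 0, 0, 0, 0, 0], [0, 0, 0, 0, 0, 0, 0], [0, 0, 0, 0, 0, 0, 0]]])

```text
clock: 4.9
position: [0.4919, 0.2108, 0.1585]
eef_rot: [[-0.957, -0.289, 0.004], [-0.289, 0.957, 0.002], [-0.005, 0.001, -1.0]]
contact_force: [4.1, 3.4, 4.5]
gripper_width: 0.268
grasp_force: 61.4
```

```bash
python3 st.py
```

```text
t 4.9 p [0.4919 0.2108 0.1585] yaw_y 106.79 z [ 0.0044  0.0018 -1.    ] g 0.2676898916097359 61.36386036872864 F [4.1 3.4 4.5]
red tool-axis rows [-1.45 -0.06  0.06]
yellow tool-axis rows [-4.18  3.04  0.08]
```

>>> jog_arm(series=[[[0, 0.08, 0, 0, 0, 0, 0], [0, 0, 0, 0, 0, 0, 0], [0, 0, 0, 0, 0, 0, 0], [0.5, 0, 0, 0, 0, 0, 0], [0.5, 0, 0, 0, 0, 0, 0], [0.5, 0, 0, 0, 0, 0, 0], [0.5, 0, 0, 0, 0, 0, 0], [0.5, 0, 0, 0, 0, 0, 0]]])

```text
clock: 5.57
position: [0.4878, 0.2092, 0.157]
eef_rot: [[-0.957, -0.289, -0.001], [-0.289, 0.957, -0.001], [0.001, -0.0, -1.0]]
contact_force: [0.9, -0.4, 0.1]
gripper_width: 0.504
grasp_force: 0.0
```

>>> jog_arm(series=[[[0.5, 0, 0, -0.5, 0, 0, 0], [0.5, 0, 0, -0.5, 0, 0, 0], [0.5, 0, 0, -0.5, 0, 0, 0], [0.5, 0, 0, -0.5, 0, 0, 0], [0.5, 0, 0, -0.5, 0, 0, 0], [0.5, 0, 0, 0, 0, 0, 0], [0.5, 0, 0, 0, 0, 0, 0]]])

```text
clock: 6.15
position: [0.4887, 0.2096, 0.2201]
eef_rot: [[-0.957, -0.289, 0.001], [-0.289, 0.957, 0.0], [-0.001, -0.0, -1.0]]
contact_force: [0.2, 0.5, -0.5]
gripper_width: 0.499
grasp_force: 0.0
```

```bash
python3 st.py; python3 - <<'E'
from h import *; from cell import bot
c=bot.read_camera("side"); cv2.imwrite("pics/s2.png",cv2.resize(c["img"][130:300,360:560],None,fx=3,fy=3))
E
```

```text
t 6.15 p [0.4887 0.2096 0.2201] yaw_y 106.81 z [ 1.1e-03  1.0e-04 -1.0e+00] g 0.4990833352540053 0.0 F [ 0.2  0.5 -0.5]
red tool-axis rows [-1.58 -0.04  2.52]
yellow tool-axis rows [-4.31  3.05  2.53]
```

View pics/s2.png

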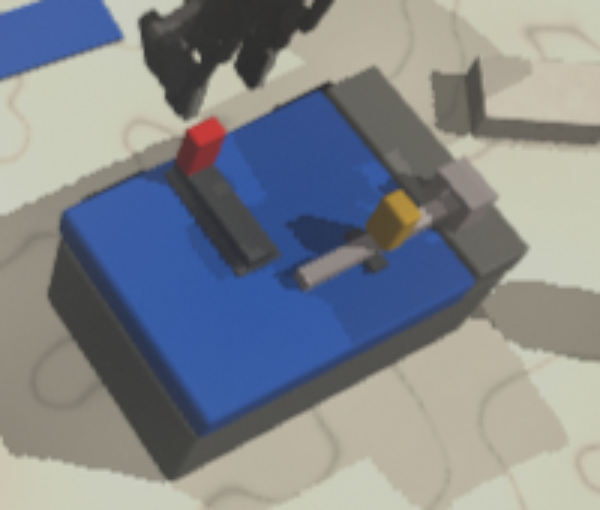

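The side crop shows the keeper clear of the bolt: the red tab, at (200,147) in the crop, is at the front edge and the bar end no longer covers the bolt's tail. The bolt is still in the eye at (468,188). Next is the yellow tab.

>>> jog_arm(series=[[[0.45, -0.86, 0.61, 0, 0, 0, 0], [0.45, -0.86, 0.61, 0, 0, 0, 0], [0.45, -0.86, 0.61, 0, 0, 0, 0], [0.45, -0.86, 0.61, 0, 0, 0, 0], [0.45, -0.86, 0.61, 0, 0, 0, 0], [0.45, 0, 0, 0, 0, 0, 0], [0.45, 0, 0, 0, 0, 0, 0]]])

```text
clock: 6.78
position: [0.5692, 0.3142, 0.2179]
eef_rot: [[-0.957, -0.29, -0.002], [-0.29, 0.957, -0.001], [0.002, -0.0, -1.0]]
contact_force: [0.1, -0.1, 0.4]
gripper_width: 0.447
grasp_force: 0.0
```

```bash
python3 st.py
```

```text
t 6.7833 p [0.5692 0.3142 0.2179] yaw_y 106.87 z [-0.0021 -0.0011 -1.    ] g 0.4469645041692515 0.0 F [ 0.1 -0.1  0.4]
red tool-axis rows [ 2.7  -3.11  2.44]
yellow tool-axis rows [-0.03 -0.02  2.44]
```

>>> jog_arm(series=[[[0.45, 0, 0, 0.5, 0, 0, 0], [0.45, 0, 0, 0.5, 0, 0, 0], [0.45, 0, 0, 0.5, 0, 0, 0], [0.45, 0, 0, 0.5, 0, 0, 0], [0.45, 0, 0, 0.4, 0, 0, 0], [0.45, 0, 0, 0, 0, 0, 0], [0.45, 0, 0, 0, 0, 0, 0]]])

```text
clock: 7.37
position: [0.5687, 0.3131, 0.1589]
eef_rot: [[-0.957, -0.289, -0.002], [-0.289, 0.957, -0.001], [0.002, -0.0, -1.0]]
contact_force: [-0.3, -0.8, 0.7]
gripper_width: 0.449
grasp_force: 0.0
```

>>> jog_arm(series=[[[0, 0, 0, 0, 0, 0, 0], [0, 0, 0, 0, 0, 0, 0], [0, 0, 0, 0, 0, 0, 0], [0, 0, 0, 0, 0, 0, 0], [0, 0, 0, 0, 0, 0, 0], [0, 0, 0, 0, 0, 0, 0], [0, 0, 0, 0, 0, 0, 0]]])

```text
clock: 7.95
position: [0.57, 0.3139, 0.1608]
eef_rot: [[-0.957, -0.289, 0.001], [-0.289, 0.957, 0.001], [-0.002, 0.0, -1.0]]
contact_force: [-1.3, 0.2, 6.1]
gripper_width: 0.176
grasp_force: 60.2
```

>>> jog_arm(series=[[[0, 0, -0.25, 0, 0, 0, 0], [0, 0, -0.25, 0, 0, 0, 0], [0, 0, -0.25, 0, 0, 0, 0], [0, 0, -0.25, 0, 0, 0, 0], [0, 0, -0.25, 0, 0, 0, 0], [0, 0, -0.25, 0, 0, 0, 0], [0, 0, -0.25, 0, 0, 0, 0], [0, 0, 0, 0, 0, 0, 0]]])

```text
clock: 8.62
position: [0.5827, 0.2716, 0.1608]
eef_rot: [[-0.957, -0.289, 0.001], [-0.289, 0.957, 0.001], [-0.001, 0.001, -1.0]]
contact_force: [-1.4, -0.3, 6.2]
gripper_width: 0.179
grasp_force: 60.4
```

>>> jog_arm(series=[[[0, 0, 0, 0, 0, 0, 0], [0, 0, 0, 0, 0, 0, 0], [0, 0, 0, 0, 0, 0, 0]]])

```text
clock: 8.87
position: [0.5827, 0.2717, 0.1608]
eef_rot: [[-0.957, -0.289, 0.002], [-0.289, 0.957, 0.0], [-0.001, -0.0, -1.0]]
contact_force: [-1.6, -0.9, 5.7]
gripper_width: 0.176
grasp_force: 60.5
```

>>> jog_arm(series=[[[0.4, 0, 0, 0, 0, 0, 0], [0.4, 0, 0, 0, 0, 0, 0], [0.4, 0, 0, 0, 0, 0, 0], [0.4, 0, 0, 0, 0, 0, 0], [0.4, 0, 0, 0, 0, 0, 0], [0.4, 0, 0, -0.5, 0, 0, 0], [0.4, 0, 0, -0.5, 0, 0, 0], [0.4, 0, 0, -0.5, 0, 0, 0]]])

```text
clock: 9.53
position: [0.5818, 0.2716, 0.1972]
eef_rot: [[-0.957, -0.289, -0.001], [-0.289, 0.957, -0.0], [0.001, -0.0, -1.0]]
contact_force: [0.2, -0.6, -0.5]
gripper_width: 0.401
grasp_force: 0.0
```

>>> jog_arm(series=[[[0.4, 0, 0, -0.7, 0, 0, 0], [0.4, 0, 0, -0.7, 0, 0, 0], [0.4, 0, 0, -0.7, 0, 0, 0], [0.4, 0, 0, -0.7, 0, 0, 0], [0.4, 0, 0, -0.7, 0, 0, 0], [0.4, 0, 0, -0.7, 0, 0, 0], [0.4, 0, 0, 0, 0, 0, 0], [0.4, 0, 0, 0, 0, 0, 0]]])

```text
clock: 10.2
position: [0.5826, 0.272, 0.3031]
eef_rot: [[-0.957, -0.289, 0.002], [-0.289, 0.957, 0.001], [-0.002, 0.0, -1.0]]
contact_force: [0.4, -0.1, -0.3]
gripper_width: 0.4
grasp_force: 0.0
```

```bash
python3 st.py; python3 - <<'E'
from h import *; from cell import bot
for n,y0,x0 in(("side",130,360),):
    c=bot.read_camera(n); cv2.imwrite("pics/s3.png",cv2.resize(c["img"][y0:y0+170,x0:x0+200],None,fx=3,fy=3))
    yaw=np.radians(16.8); R=np.array([[np.cos(yaw),-np.sin(yaw)],[np.sin(yaw),np.cos(yaw)]])
    for col,hx,hy in(("red",.008,.012),("yellow",.012,.008)):
        H,S,V=cv2.split(cv2.cvtColor(c["img"],cv2.COLOR_BGR2HSV))
        k=(((H<9)|(H>170)) if col=="red" else (H>15)&(H<36))&(S>100)&(V>40)
        for a,ce,_ in comps(k.astype(np.uint8),80):
            if 380<ce[0]<520 and 140<ce[1]<280:
                s=least_squares(lambda p:tabhull(c,p[0],p[1],yaw,hx,hy)-ce,[.55,.25],x_scale=.01,diff_step=1e-3)
                print(col,a,ce,"box",(R.T@(s.x-[.547,.265])).round(4))
E
```

```text
t 10.2 p [0.5826 0.272  0.3031] yaw_y 106.81 z [ 2.e-03  7.e-04 -1.e+00] g 0.4004598874042198 0.0 F [ 0.4 -0.1 -0.3]
red tool-axis rows [ 2.74 -1.35  5.84]
yellow tool-axis rows [0.01 1.75 5.84]
red 190 [426.73684211 178.01052632] box [-0.0685 -0.0362]
yellow 209 [472.04784689 212.27751196] box [ 0.0364 -0.004 ]
```

View pics/s3.png

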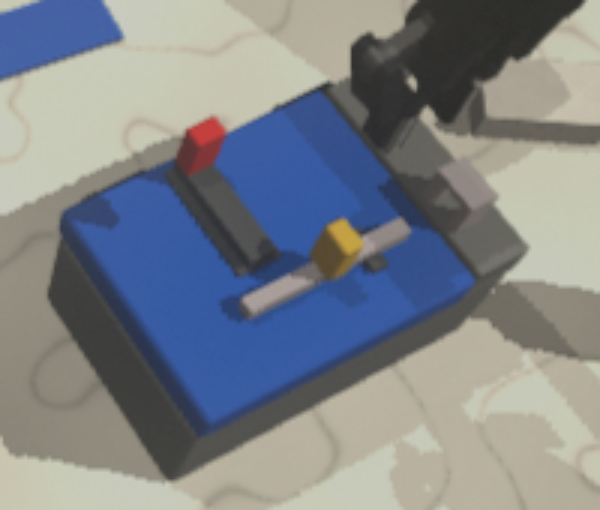

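The side crop shows the yellow tab at (337,248), the bolt tip at (405,230) well clear of the eye, and the red tab at (200,147). By measurement, the keeper is about 38 mm out and the bolt is drawn about 44 mm. The gripper is clear of the box.

```bash
python3 -c "
from cell import bot
print(bot.hand_in())"
```

```text
the job is handed in; nothing more can be done
None
```

The blue box is unlatched: by camera measurement the keeper is about 38 mm out and the bolt about 44 mm drawn. The gripper let go and is clear, the green box was not touched, and the job is handed in, though the hand-in gave no verdict.

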